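# Balance the check weight on the domed load cell

### The arm

A 6-joint arm with a two-finger parallel gripper is mounted at the origin on the work surface. World frame = base frame: x ahead of the robot, y to its left, z up, the work surface at z = 0. Lengths are in m, angles in degrees, forces in N, time in s.
With the tool pointing down it reaches from about 0.25 to 0.725 m from the base axis. Payload 9.7 kg.
Tool frame: the origin (TCP) lies where the fingers leave the gripper's body, on its centre line; the fingertips stand 73 mm ahead of it and the grasp point (between the pads) lies 54 mm ahead of it; z points along the fingers, y is the line along which they close (so a half turn about z gives the same grasp; the last joint's range is limited). The gripper opens to 85 mm and grips with 20 to 120 N. Pads are 22 mm wide; open, the fingers measure 114 mm over their backs; the gripper's body (76 mm by 85 mm) begins 54 mm behind the grasp point. The pads swing forward as they close: fully open they stand 13 mm farther back than shut.
Start: joints at [67.323, 4.979, 10.078, 95.1, 0, 90], TCP at [0.212, 0.507, 0.304] pointing down, gripper open.
Joint ranges: [-179.16, 179.16], [-48.56, 103.87], [-65.8, 70.77], [-126.05, 130.52], [-82.76, 87.17], [-180, 180]. Speed limits (degrees/s): [127.2, 127.2, 147.25, 180, 180, 180].

### API

Orientations are given as [roll, pitch, yaw] about the fixed x, y, z axes, in that order (R = Rz(yaw) Ry(pitch) Rx(roll)).
In Python, from plant import bot gives the robot as it stands.
- The arm moves only by the tool servo_tool, never from a script. Its argument "motion" is a list of rows, each a list of 7 numbers: the turn, a rotation vector about the tool's x, y, z in rad, then the shift along the tool's x, y, z in mm, then the finger opening in mm, from 0 to 85.4. In form: [[ax, ay, az, tx, ty, tz, claw], ...]. A call has 1 to 12 rows; each row shifts and turns the commanded pose from where the row before left it, along the tool's axes as they then stand; what a row does not reach is not made up. A row lasts 1/10 s, in which the tool goes at most 50 mm and 8.59 degrees, less where a joint would pass 70% of its speed; a pose out of reach is approached as far as the arm can. A call with a gripper value outside its range is refused whole. The fingers move at their own pace and stop on an object; "force" is the grip in N (left out, the last holds). Time passes only in rows, so rows that do not move let the fingers close. It gives the time, the measured TCP pose, the force, the opening and the grip force at its end, in the units of the state.
- bot.get_obs(): the state, without advancing time (a new reading comes with each control period).
- bot.grab_frame(name): name is "scene" or "top"; returns a dict with "image" (400x640x3 uint8, blue, green, red), "intrinsics" (3x3 intrinsics, pixels), "R" (3x3) and "t" (3): a world point X has camera coordinates R X + t. Camera axes: x right, y down, z forward; pixel columns grow to the right and rows downward; lengths in m; the calibration is good to about 2 mm. A picture is of the moment at which its call begins. There is no depth.
- bot.finish_job(): hands the job in; it is judged then, once.
The state is a dict: "time": time; "qpos": joint angles; "qvel": joint speeds; "joint_efforts": joint torques, N m; "tool_pos": TCP position; "eef_rot": TCP orientation; "wrist_force": force on the tool from outside, world axes, zero at the start; "wrist_torque": the same for the moment, N m; "opening": finger opening in m; "finger_force": force on a finger pad.
Only numpy, scipy, OpenCV 4.12 (cv2) and the standard library are available. Lean on these libraries where they do the work, as an engineer would, in place of code of your own. Each camera call takes 0.05 s, during which the arm holds its last target. There are 200 camera calls.

### The job

Get the load cell ready for its calibration reading: lift the guard gate's latch bar out of its catch and swing the gate at least 60 degrees open. Then gently balance the largest of the three check weights, upright and centred, on top of the domed load cell, let go, and leave the gate open. Leave the other two weights, the vial and the dish where they are.

Things in the scene. Friction and masses are not known exactly. Their poses are not given: they have to be found in the camera images.
- dome_top (a point): highest point of the fixed domed load cell: a smooth steel spherical cap, radius of curvature 50 mm, 99 mm wide, rising from the base plate (215 x 130 x 12 mm) to this point 54 mm above the bench. Axes are the stand's: +x from the latch end (robot side) to the hinge end, +y to its left, z up. While shut, the gate's clear panel covers the dome, 27 mm above it
- gate_hinge (a point): point on the gate's vertical hinge axis, 88 mm above the bench, 85 mm from the dome's top along the stand's +x. The 26 mm wide hinge knuckle reaches 100 mm above the bench. Axes are the stand's; they do not turn with the gate
- gate (a joint): guard gate angle, rad: 0 shut (start), 1.8 fully open. Grows anticlockwise from above: the latch end, at 0 on the stand's -x side of the hinge, moves to the stand's -y. Light friction (0.04 N m), stays where left. A level clear panel 105 x 56 mm, 81 to 85 mm above the bench, under an aluminium arm with its top at 92 mm; its end is 127 mm from the hinge axis
- latch (a joint): gravity latch bar angle, rad: 0 down in its catch, 0.7 fully up; falls back by its weight (70 g). A bar 128 x 9 x 6 mm along the gate's arm, its level pivot across the gate, 65 mm from the hinge axis, 100 mm above the bench. The catch is a fork with a 15 mm opening, 143 mm from the hinge axis. Clear of the fork above about 0.17 rad (knob 20 mm up); 0.24 rad gives room to spare
- latch_knob (a point): point to grip, on the axis of the upright round knob near the bar's outer end; 122 mm above the bench while down. Knob 14 mm wide; its top 12 mm above this point, the bar's top 20 mm below it. 180 mm from the hinge axis, 115 mm out from the latch pivot and 22 mm above it; moves with latch and gate. The fork is 37 mm nearer the hinge, its prongs 108 mm high
- weight_l_mid (a point): centre, half-way up, of the largest check weight (about 450 g): steel disc 64 mm wide, 16 mm thick, flat underside, neck 12 mm wide, round head 20 mm wide from 34 to 50 mm above the underside. The point is on its axis, 25 mm above the underside (head's middle 17 mm above it). On a black rubber mat 290 x 110 x 3 mm in a row with the two others, 90 mm apart, in any order
- weight_m_mid (a point): the same point of the middle weight: disc 52 mm wide, 14 mm thick, 50 mm high over all. Leave it alone
- weight_s_mid (a point): the same point of the smallest weight: disc 40 mm wide, 12 mm thick, 50 mm high over all. Leave it alone
- vial_mid (a point): centre of an amber glass vial 32 mm wide, 62 mm high. Leave it alone
- dish_mid (a point): centre of a white dish 80 mm wide, 30 mm high. Leave it alone
Not all that is in view belongs to the job. What is shaped like the part that bears weight_l_mid but green is not meant.

How it is judged:
By the outcome, as a careful person would: the job done as asked, in the order asked, and still so for the second after the job is handed in, with the robot touching nothing.
It also fails if it takes over 69 s, if anything falls off the work surface, if the arm or the gripper's body presses on something with over 40 N, if the wrist force passes 120 N, or if a joint passes its speed limit or range.

## Working session

There is one attempt and no reset: what is moved stays moved. The work goes in short steps, Python scripts to look and compute and a tool call to move; the robot and the scene stay as the last step left them, time stands still between calls to the robot, and variables do not carry over. Pictures are saved under pics/ and viewed, at most 10 in all, crops included, and the job is handed in when it is done.

Besides the shell and the picture viewer there is one more tool, called after "Call:" in YAML: its name, and indented under it one key for each argument. servo_tool: Moves the arm, as the interface text tells. Its arguments: {"type":"object","properties":{"motion":{"type":"array"},"force":{"type":"number"}},"required":["motion"]}

```bash
mkdir -p pics; cat > h.py <<'E'
import numpy as np, cv2
from plant import bot
def save(n,f): 
    d=bot.grab_frame(n); cv2.imwrite(f'pics/{f}.png',d['image']); np.savez(f'pics/{f}.npz',K=d['intrinsics'],R=d['R'],t=d['t'],im=d['image']); return d
def load(f):
    z=np.load(f'pics/{f}.npz'); return dict(intrinsics=z['K'],R=z['R'],t=z['t'],image=z['im'])
def ray(d,u,v):
    R=np.array(d['R']);c=-R.T@np.array(d['t']); r=R.T@np.linalg.inv(d['intrinsics'])@[u,v,1]; return c,r/np.linalg.norm(r)
def onz(d,u,v,z):
    c,r=ray(d,u,v); return c+r*(z-c[2])/r[2]
def proj(d,X):
    p=np.array(d['intrinsics'])@(np.array(d['R'])@X+np.array(d['t'])); return p[:2]/p[2]
def tri(d1,p1,d2,p2):
    c1,r1=ray(d1,*p1);c2,r2=ray(d2,*p2)
    A=np.stack([r1,-r2],1); s=np.linalg.lstsq(A,c2-c1,rcond=None)[0]
    a,b=c1+s[0]*r1,c2+s[1]*r2; return (a+b)/2,np.linalg.norm(a-b)
E
python3 -c "
from h import *
for n in('top','scene'):
    d=save(n,n+'0'); print(n,-np.array(d['R']).T@d['t'],np.array(d['R'])[2])
print(bot.get_obs())"
```

```text
top [0.45369307 0.1173551  1.11754291] [ 0.05969073  0.01467427 -0.99810905]
scene [ 0.9111028  -0.27057465  0.7516371 ] [-0.45849304  0.4701599  -0.75414442]
{'time': 0.1, 'qpos': array([6.73224127e+01, 5.00813037e+00, 1.00388479e+01, 9.50979934e+01,
       1.62202148e-03, 8.99999371e+01]), 'qvel': array([ 0.03343836,  0.0189292 ,  0.05407286,  0.07654912,  0.00269523,
       -0.04436699]), 'joint_efforts': array([-2.29891191e-05, -5.21561158e+01,  4.65654194e+01,  1.60474225e-02,
       -4.78265960e-06, -1.10120817e-05]), 'tool_pos': array([0.21200209, 0.50738029, 0.30325085]), 'eef_rot': array([-1.79932724e+02, -1.62209423e-03,  1.57322474e+02]), 'wrist_force': array([ 0.68864419,  0.15897162, -0.2389638 ]), 'wrist_torque': array([ 0.00422539,  0.01440152, -0.04829057]), 'finger_force': 0.0, 'opening': 0.08557638240676457}
```

View pics/top0.png

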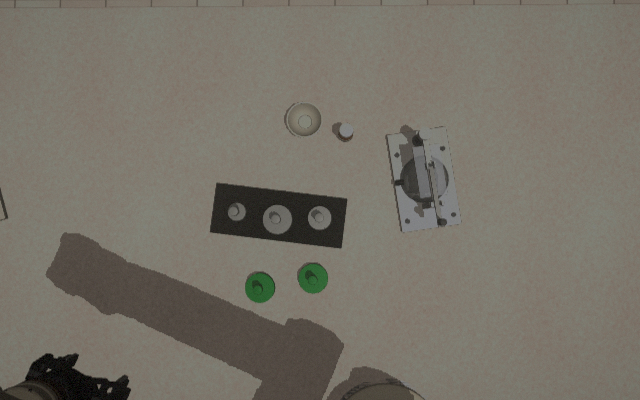

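View pics/scene0.png

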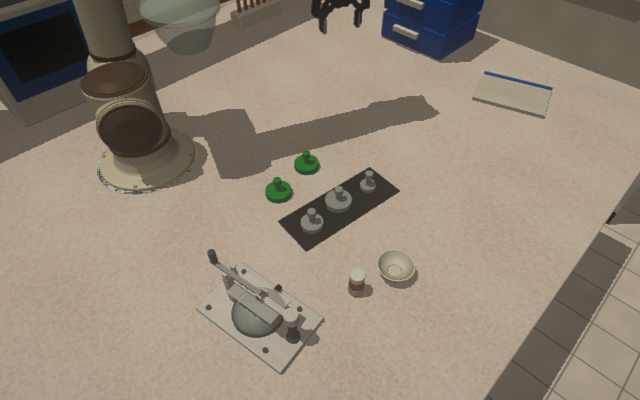

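The top view shows the mat with grey weights at (236,211), (277,219) and (319,217). The green look-alikes are at (260,287) and (312,278), and the stand is near (425,180), with the knob near (441,222) and the hinge near (418,140). The scene view shows the weights at (368,183), (338,200) and (312,222), the knob at (212,257) and the hinge at (292,325).

Candidates for the largest weight (top view): grey (236,211), grey (277,219), grey (319,217), green (260,287), green (312,278). I choose grey (277,219), which has the widest disc, and will check it in a crop.

```bash
python3 -c "
from h import *
a=load('top0')['image'];b=load('scene0')['image']
f=lambda im,x,y,w,h,s:cv2.resize(im[y:y+h,x:x+w],None,fx=s,fy=s,interpolation=cv2.INTER_CUBIC)
c=np.zeros((600,800,3),np.uint8)
c[:240,:480]=f(a,210,180,160,80,3)[:240,:480]
c[240:600,:300]=f(a,380,120,100,120,3)
c[240:600,310:790]=f(b,190,235,160,120,3)
c=np.clip(c*1.6,0,255).astype(np.uint8)
cv2.imwrite('pics/crop.png',c)
T=load('top0');S=load('scene0')
# grey discs on black mat
g=cv2.cvtColor(a,cv2.COLOR_BGR2GRAY)
m=(g>70).astype(np.uint8);m[:,:205]=0
mm=np.zeros_like(m);
mat=cv2.convexHull(cv2.findContours(((g<60).astype(np.uint8))[175:255,200:355].copy(),0,2)[0][0]) if 0 else None
roi=g[186:246,214:345];_,n=cv2.threshold(roi,75,255,0)
num,l,st,ce=cv2.connectedComponentsWithStats(n)
for i in range(1,num):
  if 100<st[i,4]<1500:
    print(st[i],ce[i]+[214,186],onz(T,*(ce[i]+[214,186]),.015), 'px wide')
for z in(.1,.122,.054): print(z,onz(T,441,222,z),onz(T,418,140,z))
print(tri(T,(441,222),S,(212,257)),tri(T,(418,140),S,(292,317)))
print(proj(T,np.array([.5,.1,0]))-proj(T,np.array([.4,.1,0])))
"
```

```text
[ 32   0  99  13 653] [309.9525268  189.70750383] [0.53285035 0.1609316  0.015     ] px wide
[ 14  17  18  18 211] [236.65876777 212.07109005] [0.48456278 0.31977535 0.015     ] px wide
[ 49  19  29  29 631] [277.12836767 219.19492868] [0.46905814 0.23189576 0.015     ] px wide
[ 94  20  23  24 399] [319.63408521 217.89473684] [0.4717756  0.13996543 0.015     ] px wide
[  0  47 103  13 707] [249.15841584 241.08769448] [0.42190463 0.29214039 0.015     ] px wide
0.1 [ 0.46199636 -0.10280087  0.1       ] [ 0.62631938 -0.05920672  0.1       ]
0.122 [ 0.46181684 -0.09804094  0.122     ] [ 0.62258708 -0.05538933  0.122     ]
0.054 [ 0.46237173 -0.11275344  0.054     ] [ 0.63412329 -0.06718854  0.054     ]
(array([ 0.46134202, -0.10059931,  0.11405387]), np.float64(0.00196511031944984)) (array([ 0.63232585, -0.06544196,  0.06435523]), np.float64(0.00012921801248919588))
[ -0.11746835 -45.84391141]
```

View pics/crop.png

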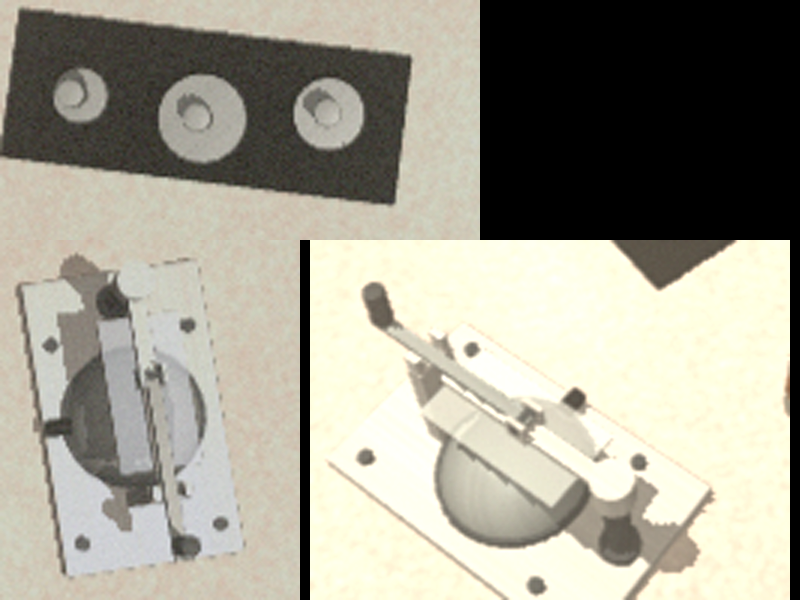

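The crop confirms it: the grey weight at top-view pixel (277,219) has the widest disc, 29 px, which matches the expected 64 mm. In the same crop the knob top is at top (442.3,221.7) / scene (211.3,251.7), and the hinge cap is at top (424.7,134.3) / scene (291.3,315).

```bash
python3 -c "
from h import *
T=load('top0');S=load('scene0')
kt,hc=(442.3,221.7),(424.7,134.3)
ks,hs=(211.3,251.7),(291.3,315)
k,ek=tri(T,kt,S,ks);h,eh=tri(T,hc,S,hs);print('tri knobtop(.134)',k,ek,'hinge(.100)',h,eh)
k=onz(T,*kt,.134);h=onz(T,*hc,.1);print('onz',k,h,'scene',onz(S,*ks,.134),onz(S,*hs,.1),'dist',np.linalg.norm((k-h)[:2]))
c=[onz(T,380+x/3,120+(y-240)/3,.012) for x,y in[(18,285),(192,259),(244,548),(66,576)]]
e=lambda a:(np.linalg.norm(a),np.degrees(np.arctan2(a[1],a[0])))
print('plate',e(c[0]-c[3]),e(c[1]-c[2]),e(c[0]-c[1]),e((h-k)[:2]),'centre',sum(c)/4)
print('dome outline',onz(T,424.5,179.5,.012))
wl=onz(T,277.1,219.2,.019);print('WL',wl,np.hypot(*wl[:2]))
# head positions
print('head onz .053',onz(T,210+198/3,180+117/3,.053), 'scene head', onz(S,338.5,190,.05))
" 
```

```text
tri knobtop(.134) [ 0.46203183 -0.09925271  0.1300913 ] 0.001070687735951845 hinge(.100) [ 0.63972293 -0.07321127  0.09313666] 0.002126288321653421
onz [ 0.46229175 -0.09793974  0.134     ] [ 0.6378109  -0.07275492  0.1       ] scene [ 0.46449596 -0.1007389   0.134     ] [ 0.64323274 -0.07446593  0.1       ] dist 0.17731679500519085
plate (np.float64(0.21375805894577093), np.float64(8.808052637132088)) (np.float64(0.21263820638048606), np.float64(9.231453410980073)) (np.float64(0.12782328937012452), np.float64(98.38668934517416)) (np.float64(0.17731679500519085), np.float64(8.165497987109628)) centre [ 0.5565228 -0.0848814  0.012    ]
dome outline [ 0.55481077 -0.08751028  0.012     ]
WL [0.46899153 0.23154137 0.019     ] 0.5230339037564197
head onz .053 [0.46893744 0.23030918 0.053     ] scene head [0.47190238 0.22880214 0.05      ]
```

Call:
servo_tool:
  motion:
    - [0,0,-0.1,0,0,0,60]
    - [0,0,-0.1,0,0,0,40]

```text
time: 0.3
tool_pos: [0.212, 0.5074, 0.3034]
eef_rot: [-180.0, -0.0, 169.0]
wrist_force: [0.1, 0.1, 0.2]
opening: 0.0586
finger_force: 0.0
```

```bash
python3 -c "
from h import *
o=bot.get_obs();print(o['qpos'],o['eef_rot'],o['tool_pos'])"
```

```text
[6.73233991e+01 4.99895697e+00 1.00494508e+01 9.51005052e+01
 4.52688729e-04 7.83150948e+01] [-1.79951117e+02 -1.05720716e-02  1.69008300e+02] [0.21200211 0.50739364 0.30343389]
```

Call:
servo_tool:
  motion:
    - [0,0,-0.0873,0,0,0,40]
    - [0,0,-0.0873,0,0,0,40]
    - [0,0,-0.0873,0,0,0,40]
    - [0,0,-0.0873,0,0,0,40]
    - [0,0,0,-7.6,-32,3,40]
    - [0,0,0,-7.6,-32,3,40]
    - [0,0,0,-7.6,-32,3,40]
    - [0,0,0,-7.6,-32,3,40]
    - [0,0,0,-7.6,-32,3,40]
    - [0,0,0,-7.6,-32,3,40]
    - [0,0,0,-7.6,-32,3,40]
    - [0,0,0,-7.6,-32,3,40]

```text
time: 1.5
tool_pos: [0.3114, 0.2625, 0.2795]
eef_rot: [-180.0, -0.0, -171.2]
wrist_force: [1.1, 0.5, 1.9]
opening: 0.0401
finger_force: 0.0
```

Call:
servo_tool:
  motion:
    - [0,0,0,-7.6,-32,3,40]
    - [0,0,0,-7.6,-32,3,40]
    - [0,0,0,-7.6,-32,3,40]
    - [0,0,0,-7.6,-32,3,40]
    - [0,0,0,-7.6,-32,3,40]
    - [0,0,0,-7.6,-32,3,40]
    - [0,0,0,-7.6,-32,3,40]
    - [0,0,0,-7.6,-32,3,40]
    - [0,0,0,-7.6,-32,3,40]
    - [0,0,0,-7.6,-32,3,40]
    - [0,0,0,0,0,0,40]
    - [0,0,0,0,0,0,40]

```text
time: 2.7
tool_pos: [0.4351, -0.0413, 0.2494]
eef_rot: [180.0, -0.1, -171.3]
wrist_force: [0.7, -0.4, 0.8]
opening: 0.0397
finger_force: 0.0
```

```bash
cat >> h.py <<'E'
from scipy.spatial.transform import Rotation as Rot
def go(target):  # world target (m) -> tool-frame shift (mm) from the measured pose
    o=bot.get_obs(); R=Rot.from_euler('xyz',o['eef_rot'],degrees=True)
    return (R.inv().apply(np.array(target)-o['tool_pos'])*1000).round(1),o['tool_pos'],o['eef_rot'].round(2),o['qpos'].round(1)
E
python3 -c "
from h import *
print(go([.4625,-.099,.178]))"
```

```text
(array([-18.4, -61.2,  71.4]), array([ 0.43510463, -0.04130056,  0.24942974]), array([ 1.7997e+02, -7.0000e-02, -1.7131e+02]), array([ -5.4, -11.2, -11.4,  89.8,   0. , -14.1]))
```

Call:
servo_tool:
  motion:
    - [0,0,0,-6.1,-20.4,0,40]
    - [0,0,0,-6.1,-20.4,0,40]
    - [0,0,0,-6.2,-20.4,0,40]
    - [0,0,0,0,0,12,40]
    - [0,0,0,0,0,12,40]
    - [0,0,0,0,0,12,40]
    - [0,0,0,0,0,12,40]
    - [0,0,0,0,0,12,40]
    - [0,0,0,0,0,11,40]
    - [0,0,0,0,0,0,40]

```text
time: 3.7
tool_pos: [0.4621, -0.0982, 0.1771]
eef_rot: [180.0, -0.1, -171.2]
wrist_force: [-0.1, -0.0, -0.1]
opening: 0.0401
finger_force: 0.0
```

```bash
python3 -c "
from h import *
print(go([.4625,-.099,.178]))
d=save('scene','s1');im=d['image'][220:370,140:340]
cv2.imwrite('pics/c1.png',np.clip(cv2.resize(im,None,fx=4,fy=4,interpolation=cv2.INTER_CUBIC)*1.4,0,255))"
```

```text
(array([-0.3, -0.8, -0.9]), array([ 0.46208167, -0.0982202 ,  0.17709386]), array([ 1.7995e+02, -1.3000e-01, -1.7120e+02]), array([-12. ,  -6.1, -15. ,  81.3,   0. , -20.8]))[ WARN:0@0.582] global loadsave.cpp:1063 imwrite_ Unsupported depth image for selected encoder is fallbacked to CV_8U.
```

View pics/c1.png

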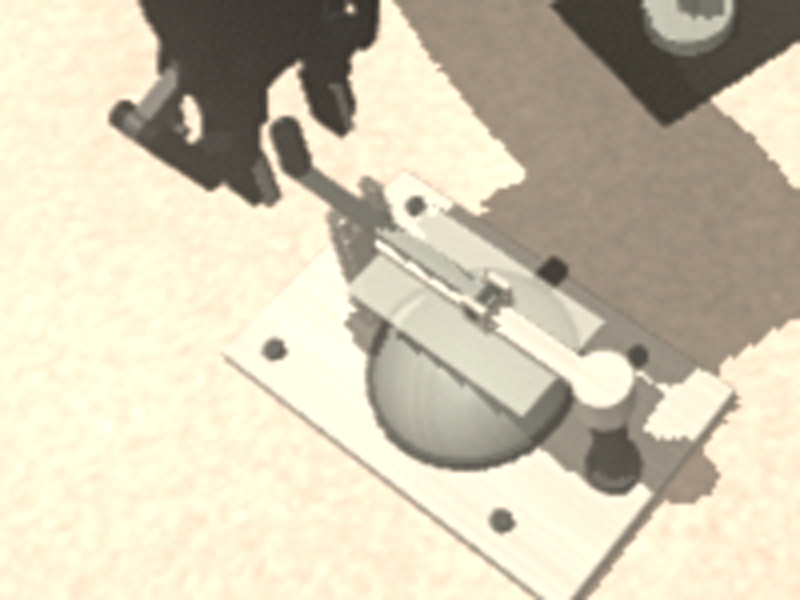

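The knob (crop 290,145) sits between the two fingertips at (265,190) and (345,120). I'll close on it.

Call:
servo_tool:
  motion:
    - [0,0,0,0,0,0,5]
    - [0,0,0,0,0,0,5]
    - [0,0,0,0,0,0,5]
    - [0,0,0,0,0,0,5]
    - [0,0,0,0,0,0,5]
    - [0,0,0,0,0,0,5]
  force: 40

```text
time: 4.35
tool_pos: [0.4632, -0.0993, 0.1797]
eef_rot: [-179.9, 0.1, -171.2]
wrist_force: [-0.3, -5.7, 1.1]
opening: 0.0124
finger_force: 38.9
```

Call:
servo_tool:
  motion:
    - [0,0,0,-0.8,0,-3.2,5]
    - [0,0,0,-0.8,0,-3.2,5]
    - [0,0,0,-0.8,0,-3.2,5]
    - [0,0,0,-0.9,0,-3.1,5]
    - [0,0,0,-0.9,0,-3.1,5]
    - [0,0,0,-1.2,0,-3,5]
    - [0,0,0,-1.3,0,-3,5]
    - [0,0,0,-1.3,0,-3,5]
    - [0,0,0,-1.3,0,-3,5]
    - [0,0,0,-1.3,0,-3,5]
    - [0,0,0,0,0,0,5]

```text
time: 5.45
tool_pos: [0.4738, -0.0976, 0.2101]
eef_rot: [-179.9, 0.0, -171.2]
wrist_force: [3.1, -5.5, -4.4]
opening: 0.0126
finger_force: 39.0
```

```bash
python3 -c "
from h import *
print(go([.4625,-.099,.178]))
d=save('scene','s2');im=d['image'][220:370,140:340]
cv2.imwrite('pics/c2.png',np.clip(cv2.resize(im,None,fx=4,fy=4,interpolation=cv2.INTER_CUBIC)*1.4,0,255).astype(np.uint8))"
```

```text
(array([11.4,  0.4, 32.1]), array([ 0.47383034, -0.09760676,  0.21006763]), array([-1.7989e+02,  5.0000e-02, -1.7124e+02]), array([-11.6,  -5. , -10.3,  84.6,  -0.1, -20.4]))
```

View pics/c2.png

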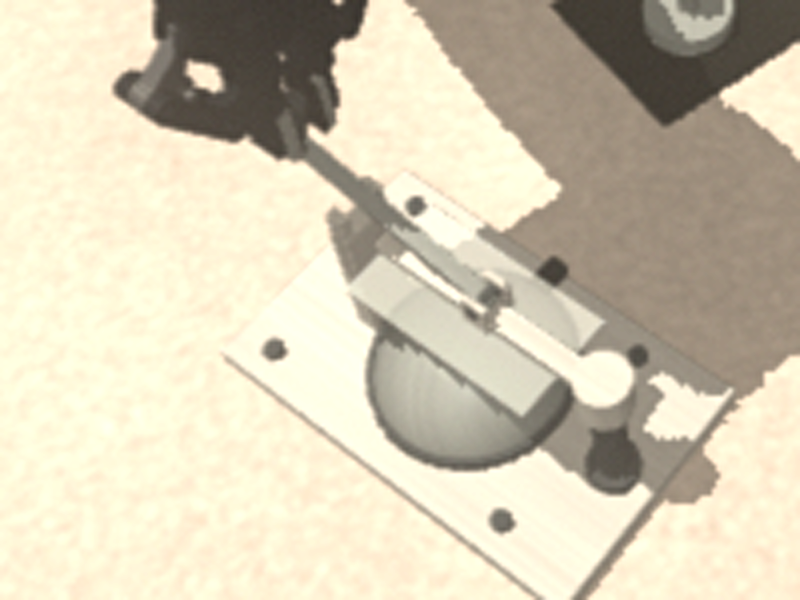

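The knob is gripped and the bar is raised: its outer end at (300,140) is now clear of the fork at (345,225). I'll swing the gate.

Call:
servo_tool:
  motion:
    - [0,0,-0.06,-0.3,-10.1,0,5]
    - [0,0,-0.06,-0.3,-10.1,0,5]
    - [0,0,-0.06,-0.3,-10.1,0,5]
    - [0,0,-0.06,-0.3,-10.1,0,5]
    - [0,0,-0.06,-0.3,-10.1,0,5]
    - [0,0,-0.06,-0.3,-10.1,0,5]
    - [0,0,0,0,0,0,5]

```text
time: 6.2
tool_pos: [0.493, -0.1547, 0.2096]
eef_rot: [180.0, -0.1, -150.6]
wrist_force: [-2.2, -1.7, -0.1]
opening: 0.0128
finger_force: 39.4
```

```bash
python3 -c "
from h import *
g=go([.64,-.071,.2]);print(g, np.hypot(*(g[1][:2]-[.64,-.071])),np.degrees(np.arctan2(-.071-g[1][1],.64-g[1][0])))"
```

```text
(array([-169.2,    0.8,    9.4]), array([ 0.49298465, -0.15472788,  0.2095672 ]), array([ 1.800e+02, -5.000e-02, -1.506e+02]), array([-17.4,  -0.4,  -5.9,  84.5,  -0. , -46.8])) 0.1691859055109338 29.662288750305446
```

Call:
servo_tool:
  motion:
    - [0,0,-0.06,-0.3,-10.1,0,5]
    - [0,0,-0.06,-0.3,-10.1,0,5]
    - [0,0,-0.06,-0.3,-10.1,0,5]
    - [0,0,-0.06,-0.3,-10.1,0,5]
    - [0,0,-0.06,-0.3,-10.1,0,5]
    - [0,0,-0.06,-0.3,-10.1,0,5]
    - [0,0,-0.06,-0.3,-10.1,0,5]
    - [0,0,-0.06,-0.3,-10.1,0,5]
    - [0,0,-0.06,-0.3,-10.1,0,5]
    - [0,0,-0.06,-0.3,-10.1,0,5]
    - [0,0,0,0,0,0,5]

```text
time: 7.3
tool_pos: [0.5655, -0.2237, 0.21]
eef_rot: [-179.9, -0.2, -116.3]
wrist_force: [-4.1, -7.9, 1.1]
opening: 0.0127
finger_force: 39.7
```

Call:
servo_tool:
  motion:
    - [0,0,-0.06,-0.3,-10.1,0,5]
    - [0,0,-0.06,-0.3,-10.1,0,5]
    - [0,0,-0.06,-0.3,-10.1,0,5]
    - [0,0,-0.06,-0.3,-10.1,0,5]
    - [0,0,-0.06,-0.3,-10.1,0,5]
    - [0,0,-0.06,-0.3,-10.1,0,5]
    - [0,0,-0.06,-0.3,-10.1,0,5]
    - [0,0,-0.06,-0.3,-10.1,0,5]
    - [0,0,0,0,0,0,5]

```text
time: 8.2
tool_pos: [0.6445, -0.241, 0.2103]
eef_rot: [-179.9, -0.2, -88.8]
wrist_force: [-0.5, -10.0, 1.4]
opening: 0.0126
finger_force: 39.7
```

```bash
python3 -c "
from h import *
g=go([.64,-.071,.2]);print(g, np.hypot(*(g[1][:2]-[.64,-.071])),np.degrees(np.arctan2(-.071-g[1][1],.64-g[1][0])))"
```

```text
(array([-170.1,    0.8,    9.6]), array([ 0.64449964, -0.24100593,  0.21031979]), array([-179.92,   -0.23,  -88.76]), array([ -20.4,   23.5,   21.9,   88.3,   -0.2, -111.7])) 0.17006546723200328 91.5161236835524
```

Call:
servo_tool:
  motion:
    - [0,0,0,1.5,0,3,5]
    - [0,0,0,1.4,0,3,5]
    - [0,0,0,1.4,0,3,5]
    - [0,0,0,1.3,0,3,5]
    - [0,0,0,1.2,0,3,5]
    - [0,0,0,0.9,0,3.1,5]
    - [0,0,0,0.9,0,3.1,5]
    - [0,0,0,0.8,0,3.2,5]
    - [0,0,0,0.8,0,3.2,5]
    - [0,0,0,0.8,0,2,5]
    - [0,0,0,0,0,0,5]

```text
time: 9.3
tool_pos: [0.6437, -0.2501, 0.18]
eef_rot: [180.0, 0.1, -88.7]
wrist_force: [-0.5, -0.9, 2.7]
opening: 0.013
finger_force: 40.2
```

Call:
servo_tool:
  motion:
    - [0,0,0,0,0,0,15]
    - [0,0,0,0,0,0,25]
    - [0,0,0,0,0,0,35]
    - [0,0,0,0,0,0,35]
    - [0,0,0,0,0,-10,35]
    - [0,0,0,0,0,-20,35]
    - [0,0,0,0,0,-20,35]
    - [0,0,0,0,0,-20,35]
    - [0,0,0,0,0,0,35]

```text
time: 10.2
tool_pos: [0.6444, -0.2509, 0.2542]
eef_rot: [-179.7, -0.1, -88.7]
wrist_force: [0.2, -0.1, 1.0]
opening: 0.0349
finger_force: 0.0
```

```bash
python3 -c "
from h import *
print(go([.4692,.2307,.25]))"
```

```text
(array([-485.4,  164.3,    2.4]), array([ 0.64436536, -0.25087478,  0.25420793]), array([-1.7972e+02, -1.2000e-01, -8.8710e+01]), array([ -21.3,   24.5,   28.1,   93.3,    0. , -112.6]))
```

Call:
servo_tool:
  motion:
    - [0,0,0,-27,9.1,0,45]
    - [0,0,0,-27,9.1,0,45]
    - [0,0,0,-27,9.1,0,45]
    - [0,0,0,-27,9.1,0,45]
    - [0,0,0,-27,9.1,0,45]
    - [0,0,0,-27,9.1,0,45]
    - [0,0,0,-27,9.1,0,45]
    - [0,0,0,-27,9.1,0,45]
    - [0,0,0,-27,9.1,0,45]
    - [0,0,0,-27,9.1,0,45]
    - [0,0,0,-27,9.1,0,45]
    - [0,0,0,-27,9.1,0,45]

```text
time: 11.4
tool_pos: [0.5265, 0.0718, 0.2497]
eef_rot: [180.0, -0.0, -88.7]
wrist_force: [0.1, 1.0, 0.8]
opening: 0.045
finger_force: 0.0
```

```bash
python3 -c "
from h import *
print(go([.4692,.2307,.12]))
T=save('top','t1');S=save('scene','s3')
c=np.zeros((600,800,3),np.uint8)
f=lambda im,x,y,w,h,s:cv2.resize(im[y:y+h,x:x+w],None,fx=s,fy=s,interpolation=cv2.INTER_CUBIC)
c[:,:360]=f(T['image'],370,100,120,200,3)
c[:400,370:790]=f(S['image'],180,230,210,200,2)[:400,:420]
cv2.imwrite('pics/c3.png',np.clip(c*1.5,0,255).astype(np.uint8))"
```

```text
(array([-160.1,   53.7,  129.7]), array([0.52653957, 0.07183053, 0.24966414]), array([179.98,  -0.  , -88.71]), array([  7.8,   1.7,   0.6,  89. ,   0. , -83.5]))Traceback (most recent call last):
  File "<string>", line 8, in <module>
    c[:400,370:790]=f(S['image'],180,230,210,200,2)[:400,:420]
    ~^^^^^^^^^^^^^^
ValueError: could not broadcast input array from shape (340,420,3) into shape (400,420,3)
```

```bash
python3 -c "
from h import *
T=load('t1');S=load('s3')
c=np.zeros((600,800,3),np.uint8)
f=lambda im,x,y,w,h,s:cv2.resize(im[y:y+h,x:x+w],None,fx=s,fy=s,interpolation=cv2.INTER_CUBIC)
c[:,:360]=f(T['image'],380,100,120,200,3)
c[:510,370:790]=f(S['image'],190,230,140,170,3)
cv2.imwrite('pics/c3.png',np.clip(c*1.5,0,255).astype(np.uint8))"
```

```text
(no output)
```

View pics/c3.png

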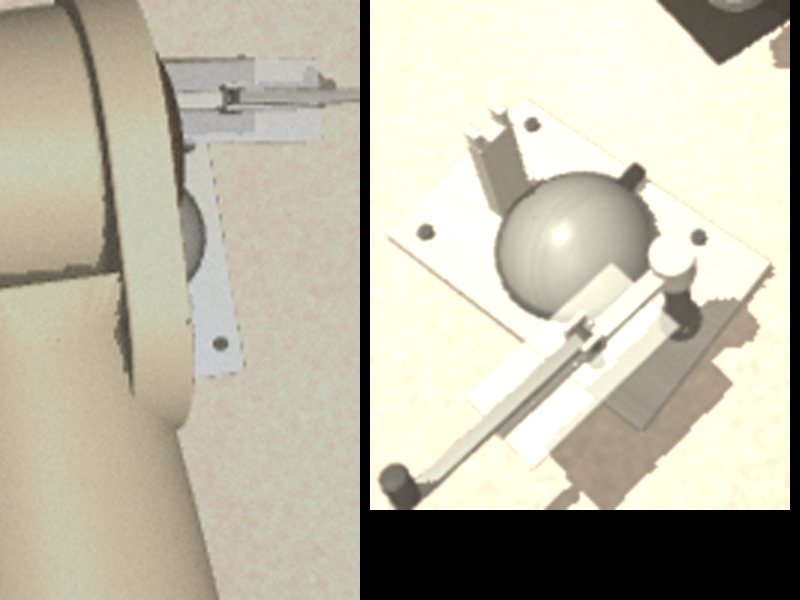

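Call:
servo_tool:
  motion:
    - [0,0,0,-20,6.7,0,45]
    - [0,0,0,-20,6.7,0,45]
    - [0,0,0,-20,6.7,0,45]
    - [0,0,0,-20,6.7,0,45]
    - [0,0,0,-20,6.7,0,45]
    - [0,0,0,-20,6.7,0,45]
    - [0,0,0,-20,6.7,0,45]
    - [0,0,0,-20,6.7,0,45]
    - [0,0,0,0,0,0,45]
    - [0,0,0,0,0,0,45]

```text
time: 12.5
tool_pos: [0.4702, 0.2293, 0.2498]
eef_rot: [180.0, -0.0, -88.7]
wrist_force: [0.0, -0.2, -0.2]
opening: 0.045
finger_force: 0.0
```

```bash
python3 -c "
from h import *
print(go([.4692,.2307,.12]))"
```

```text
(array([ -1.5,   0.9, 129.8]), array([0.47015137, 0.22929819, 0.24977893]), array([ 1.7999e+02, -3.0000e-02, -8.8670e+01]), array([ 26. ,   0.5,  -0.5,  89. ,  -0. , -65.3]))
```

The gate is about 82° open, with its knob at crop (400,485) and the dome clear at (575,245). Now I'll descend on the weight.

Call:
servo_tool:
  motion:
    - [0,0,0,-1.5,0.9,15,45]
    - [0,0,0,0,0,20,45]
    - [0,0,0,0,0,20,45]
    - [0,0,0,0,0,20,45]
    - [0,0,0,0,0,20,45]
    - [0,0,0,0,0,15,45]
    - [0,0,0,0,0,10,45]
    - [0,0,0,0,0,0,45]
    - [0,0,0,0,0,0,45]

```text
time: 13.4
tool_pos: [0.4694, 0.231, 0.1307]
eef_rot: [-180.0, 0.0, -88.7]
wrist_force: [-0.5, 0.2, -0.3]
opening: 0.0449
finger_force: 0.0
```

```bash
python3 -c "
from h import *
print(go([.4690,.2308,.098]))
T=save('top','t2');S=save('scene','s4')
c=np.zeros((600,800,3),np.uint8)
f=lambda im,x,y,w,h,s:cv2.resize(im[y:y+h,x:x+w],None,fx=s,fy=s,interpolation=cv2.INTER_CUBIC)
c[:480,:300]=f(T['image'],380,110,100,160,3)
c[:400,310:790]=f(S['image'],290,160,120,100,4)
cv2.imwrite('pics/c4.png',np.clip(c*1.5,0,255).astype(np.uint8))"
```

```text
(array([ 0.2,  0.4, 32.7]), array([0.46939629, 0.23096404, 0.13065793]), array([-1.7997e+02,  1.0000e-02, -8.8720e+01]), array([ 26.2,   1.5, -12.7,  75.7,  -0. , -65.1]))
```

View pics/c4.png

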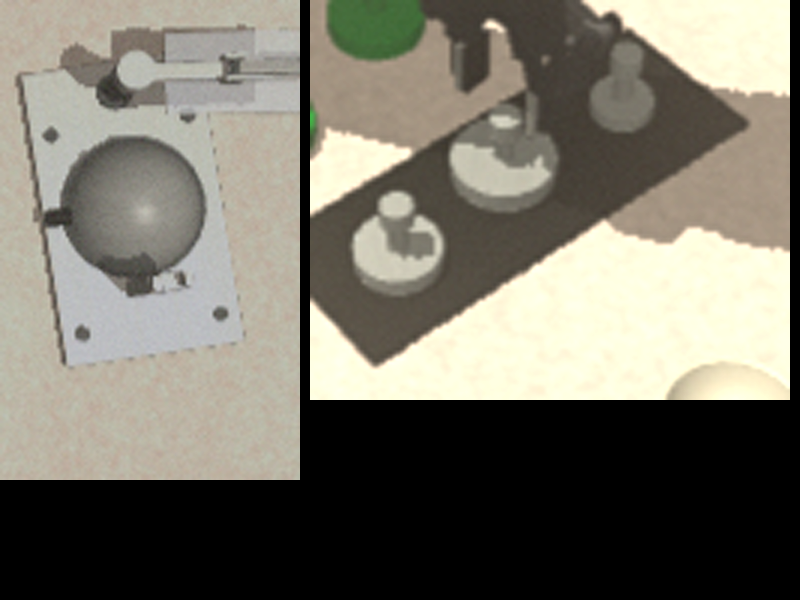

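The open fingers straddle the large weight's head at crop (505,115). The dome outline in the top crop is centred near (133,207), clear of the gate. I'll grasp and also refine the dome centre.

Call:
servo_tool:
  motion:
    - [0,0,0,0,0,12,45]
    - [0,0,0,0,0,12,45]
    - [0,0,0,0,0,8.5,45]
    - [0,0,0,0,0,0,35]
    - [0,0,0,0,0,0,25]
    - [0,0,0,0,0,0,12]
    - [0,0,0,0,0,0,12]
    - [0,0,0,0,0,0,12]
    - [0,0,0,0,0,0,12]
  force: 40

```text
time: 14.4
tool_pos: [0.4692, 0.2311, 0.0978]
eef_rot: [-180.0, 0.0, -88.7]
wrist_force: [1.4, 0.3, -0.8]
opening: 0.0183
finger_force: 39.2
```

```bash
python3 -c "
from h import *
from scipy.optimize import least_squares
o=bot.get_obs();print(o['tool_pos'],o['eef_rot'],o['wrist_force'])
def edge(d,cx,cy,r0,r1,angs):
    g=cv2.GaussianBlur(cv2.cvtColor(d['image'],6),(3,3),0).astype(float);P=[]
    for a in np.radians(angs):
        rr=np.arange(r0,r1,.25);xs=(cx+rr*np.cos(a)).astype(np.float32);ys=(cy+rr*np.sin(a)).astype(np.float32)
        p=cv2.remap(g.astype(np.float32),xs[None],ys[None],1)[0];i=np.argmax(np.gradient(p));P.append((xs[i],ys[i]))
    return np.array(P)
T=load('t2');S=load('s4')
def rays(d,P): return [ray(d,*p) for p in P]
# limb rays are tangent to the 50 mm sphere about (x,y,.004)
def fit(R):
    f=lambda q:[np.linalg.norm(np.cross(np.array([q[0],q[1],.004])-c,r))-.05 for c,r in R]
    s=least_squares(f,[.556,-.085],loss='soft_l1',f_scale=.0005);return s.x,np.sqrt(np.mean(np.array(f(s.x))**2))
PT=edge(T,424.5,179,20,29,np.r_[-150:-30:6,-30:50:6,200:230:6,150:165:6])
# scene: visible limb at crop centre (575,245)
PS=edge(S,190+205/3,230+245/3,20,31,np.r_[150:215:5,245:300:5])
print('top',fit(rays(T,PT)),'scene',fit(rays(S,PS)))
"
```

```text
[0.46922564 0.23111808 0.09777662] [-1.79979478e+02  7.19814454e-03 -8.87039765e+01] [ 1.41031612  0.25291853 -0.84578881]
top (array([ 0.55971776, -0.08747379]), np.float64(0.0017692275933072533)) scene (array([ 0.55278435, -0.08781154]), np.float64(0.001166941061847323))
```

Call:
servo_tool:
  motion:
    - [0,0,0,0,0,-4,12]
    - [0,0,0,0,0,-8,12]
    - [0,0,0,0,0,-14,12]
    - [0,0,0,0,0,-18,12]
    - [0,0,0,0,0,-18,12]
    - [0,0,0,0,0,-18,12]
    - [0,0,0,0,0,-18,12]
    - [0,0,0,0,0,-12,12]
    - [0,0,0,0,0,-6,12]
    - [0,0,0,0,0,0,12]

```text
time: 15.4
tool_pos: [0.4693, 0.2312, 0.2145]
eef_rot: [-179.9, 0.0, -88.7]
wrist_force: [0.2, -0.5, -5.0]
opening: 0.0186
finger_force: 39.3
```

```bash
python3 -c "
from h import *
print(go([.5565,-.086,.21]))"
```

```text
(array([319.1, -80. ,   4.4]), array([0.46933677, 0.23119064, 0.21450201]), array([-1.7993e+02,  3.0000e-02, -8.8710e+01]), array([ 26.2,   0.4,  -4.6,  85. ,   0. , -65.1]))
```

Call:
servo_tool:
  motion:
    - [0,0,0,5,-1.25,0,12]
    - [0,0,0,10,-2.5,0,12]
    - [0,0,0,15,-3.75,0,12]
    - [0,0,0,20,-5,0,12]
    - [0,0,0,20,-5,0,12]
    - [0,0,0,20,-5,0,12]
    - [0,0,0,20,-5,0,12]
    - [0,0,0,20,-5,0,12]
    - [0,0,0,20,-5,0,12]
    - [0,0,0,20,-5,0,12]
    - [0,0,0,20,-5,0,12]
    - [0,0,0,20,-5,0,12]

```text
time: 16.6
tool_pos: [0.5262, 0.0201, 0.2132]
eef_rot: [180.0, -0.0, -88.8]
wrist_force: [0.0, -0.6, -3.8]
opening: 0.0185
finger_force: 39.3
```

Call:
servo_tool:
  motion:
    - [0,0,0,20,-5,0,12]
    - [0,0,0,20,-5,0,12]
    - [0,0,0,20,-5,0,12]
    - [0,0,0,17,-4.25,0,12]
    - [0,0,0,14,-3.5,0,12]
    - [0,0,0,10,-2.5,0,12]
    - [0,0,0,6,-1.5,0,12]
    - [0,0,0,2,-0.5,0,12]
    - [0,0,0,0,0,0,12]
    - [0,0,0,0,0,0,12]

```text
time: 17.6
tool_pos: [0.556, -0.0856, 0.2136]
eef_rot: [180.0, 0.0, -88.7]
wrist_force: [-0.5, 0.0, -3.8]
opening: 0.0182
finger_force: 39.3
```

Call:
servo_tool:
  motion:
    - [0,0,0,0,0,6,12]
    - [0,0,0,0,0,10,12]
    - [0,0,0,0,0,14,12]
    - [0,0,0,0,0,10,12]
    - [0,0,0,0,0,6,12]
    - [0,0,0,0,0,3,12]
    - [0,0,0,0,0,0,12]
    - [0,0,0,0,0,0,12]

```text
time: 18.4
tool_pos: [0.5562, -0.0861, 0.165]
eef_rot: [-180.0, -0.0, -88.7]
wrist_force: [-0.0, 0.1, -4.3]
opening: 0.0182
finger_force: 39.3
```

```bash
python3 -c "
from h import *
print(go([.5565,-.086,.15]));o=bot.get_obs();print(o['wrist_force'],o['wrist_torque'])
S=save('scene','s5')
cv2.imwrite('pics/c5.png',np.clip(cv2.resize(S['image'][215:365,180:360],None,fx=4,fy=4,interpolation=cv2.INTER_CUBIC)*1.5,0,255).astype(np.uint8))"
```

```text
(array([-0.1, -0.3, 15. ]), array([ 0.55620451, -0.08608309,  0.16499509]), array([-1.7997e+02, -1.0000e-02, -8.8710e+01]), array([  -8.8,    6.2,   -3.9,   79.8,    0. , -100.1]))
[-0.04641159  0.09470685 -4.28176913] [ 0.0582532  -0.00906424  0.00607171]
```

View pics/c5.png

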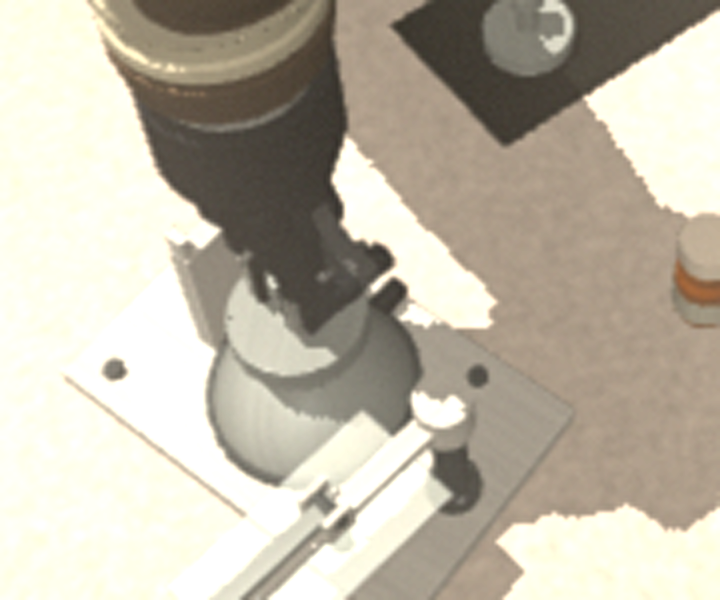

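The weight hangs level over the dome. In the crop the disc edges are at x≈224 and 368, and the dome limb is at x≈209 and 421. I'll compare these with projections.

```bash
python3 -c "
from h import *
from scipy.optimize import least_squares
S=load('s5');S4=load('s4');T=load('t2')
x,y=.5562,-.0861
for dx,dy in[(0,0),(.003,0),(0,.003)]:
  print(dx,dy,'disc top c',(proj(S,np.array([x+dx,y+dy,.085]))-[180,215])*4,'dome c',(proj(S,np.array([x+dx,y+dy,.004]))-[180,215])*4)
t=np.linspace(0,2*np.pi,400)
# extents in crop coordinates
def ext(d,P,o,s): q=np.array([(proj(d,p)-o)*s for p in P]); return q.min(0).round(1),q.max(0).round(1)
C=lambda r,z:[np.array([x+r*np.cos(a),y+r*np.sin(a),z]) for a in t]
D=[np.array([x+.05*np.cos(a)*np.sin(b),y+.05*np.sin(a)*np.sin(b),.004+.05*np.cos(b)]) for a in t[::4] for b in np.linspace(0,1.41,30)]
print('disc',ext(S,C(.032,.085),[180,215],4),ext(S,C(.032,.069),[180,215],4),'dome',ext(S,D,[180,215],4))
print('dome in top crop c4',ext(T,D,[380,110],3),'plate-z circle')
print('px per mm stand', (proj(T,np.array([x+.01,y,.03]))-proj(T,np.array([x,y,.03])))*.3,(proj(T,np.array([x,y+.01,.03]))-proj(T,np.array([x,y,.03])))*.3)
"
```

```text
0 0 disc top c [295.83414454 307.9071336 ] dome c [316.98975013 392.25798828]
0.003 0 disc top c [300.12998564 312.04716956] dome c [320.99822304 396.22944007]
0 0.003 disc top c [301.012473   303.65894323] dome c [321.74317903 388.18229116]
disc (array([223.8, 246.3]), array([367.4, 373. ])) (array([229.4, 264.6]), array([370.8, 390.2])) dome (array([211.5, 287.3]), array([417.8, 482.4]))
dome in top crop c4 (array([ 63.1, 138.8]), array([200.1, 274.8])) plate-z circle
px per mm stand [-0.01796408 -1.39960553] [-1.40960472  0.00301329]
```

```bash
python3 -c "
from h import *
S=load('s5');g=cv2.cvtColor(S['image'],6)
for c in(240,246,250,254,258): print(c,g[286:316,c])
for r in(290,296): print(r,g[r,228:292])
x,y=.5562,-.0861
t=np.linspace(0,2*np.pi,3600)
for z in(.0862,.0702):
  q=np.array([proj(S,np.array([x+.032*np.cos(a),y+.032*np.sin(a),z])) for a in t])
  print(z,[(c,q[abs(q[:,0]-c)<.3][:,1].max().round(1)) for c in(240,246,250,254,258)])
"
```

```text
240 [143 143 144 142 143 142 142 143 143 144 144 145 142 145 146 147 146 140
 123 101 110 125 139 141 140 141 140 140 139 138]
246 [ 67  56  52  49  66 105 138 141 142 141 142 144 144 144 142 144 145 146
 145 146 147 150  96  87  89 111 146 149 147 146]
250 [ 51  50  54  63  73  76  74 100 137 141 141 141 142 141 143 144 145 145
 145 145 145 143 142  94  83  85  92  94  97 113]
254 [ 50  48  48  46  50  63  67  72  78  80  80  81  90 118 140 143 142 142
 144 142 142 141 125  86  82  82  91  97  97 101]
258 [ 48  46  46  47  48  49  47  48  46  46  48  49  65  82  84  91 137 139
 139 139 139 124  85  79  81  82  94  99 100 102]
290 [116 115  98  94  93  94  95  93  98 135 143 142 143 143 143 141 104  75
  66  80  86  86  73  76  62  58  50  48  48  47  48  48  48  48  48  48
  47  45  47  52  68  82  86  79  54  44  45  49  47  43  42  51  81 100
 117 130 170 183 186 184 183 185 188 187]
296 [166 126 117 116  98  94  94  94 114 140 145 144 144 145 141 140 141 143
 142 142 142 142 141 110  92  87  80  67  51  48  48  49  63  79  84  85
  84  85  83  83  86  88  82  68  65  70  68  67  66  62  58  52  63  95
 104 114 115 121 167 131 108 111 105 106]
0.0862 [(240, np.float64(303.8)), (246, np.float64(307.1)), (250, np.float64(307.9)), (254, np.float64(307.8)), (258, np.float64(307.1))]
0.0702 [(240, np.float64(306.7)), (246, np.float64(311.0)), (250, np.float64(312.0)), (254, np.float64(312.2)), (258, np.float64(311.7))]
```

Call:
servo_tool:
  motion:
    - [0,0,0,0.9,-0.8,3,12]
    - [0,0,0,0,0,4,12]
    - [0,0,0,0,0,3,12]
    - [0,0,0,0,0,2,12]
    - [0,0,0,0,0,1,12]
    - [0,0,0,0,0,0,12]
    - [0,0,0,0,0,0,12]
    - [0,0,0,0,0,0,12]

```text
time: 19.25
tool_pos: [0.5569, -0.0869, 0.1518]
eef_rot: [-180.0, -0.0, -88.7]
wrist_force: [0.9, 0.0, -4.4]
opening: 0.0184
finger_force: 39.3
```

```bash
cat > w.py <<'E'
from h import *
L=[]
for i in range(8):
    bot.grab_frame('top'); o=bot.get_obs(); L.append(np.r_[o['wrist_force'],o['wrist_torque']*1000])
L=np.array(L);print(o['tool_pos'].round(4),o['eef_rot'].round(2),L.mean(0).round(1),L.std(0).round(1),'t',o['time'])
E
python3 w.py
```

```text
[ 0.5569 -0.0869  0.1516] [-180.     0.   -88.7] [-0.2  0.1 -4.2 -7.4 -1.2  7.1] [ 0.5  0.6  0.2 24.5 24.3 17.8] t 19.65
```

Call:
servo_tool:
  motion:
    - [0,0,0,0,0,1,12]
    - [0,0,0,0,0,0.5,12]
    - [0,0,0,0,0,0.5,12]
    - [0,0,0,0,0,0,12]
    - [0,0,0,0,0,0,12]

```text
time: 20.15
tool_pos: [0.5568, -0.0869, 0.1496]
eef_rot: [180.0, 0.0, -88.7]
wrist_force: [-0.7, -0.5, -4.2]
opening: 0.0187
finger_force: 39.3
```

```bash
python3 w.py
```

```text
[ 0.5569 -0.0869  0.1496] [-180.     0.   -88.7] [ -0.    0.6  -4.2 -14.5   0.8  14.7] [ 0.4  0.5  0.5 22.8 21.6 30.8] t 20.55
```

Call:
servo_tool:
  motion:
    - [0,0,0,0,0,0.5,12]
    - [0,0,0,0,0,0.5,12]
    - [0,0,0,0,0,0,12]
    - [0,0,0,0,0,0,12]

```text
time: 20.95
tool_pos: [0.5569, -0.0869, 0.1487]
eef_rot: [-180.0, -0.0, -88.7]
wrist_force: [-0.8, -1.0, -1.9]
opening: 0.0186
finger_force: 39.5
```

Call:
servo_tool:
  motion:
    - [0,0,0,0,0,0.3,12]
    - [0,0,0,0,0,0.2,12]
    - [0,0,0,0,0,0,12]
    - [0,0,0,0,0,0,12]

```text
time: 21.35
tool_pos: [0.557, -0.087, 0.1486]
eef_rot: [-180.0, -0.0, -88.7]
wrist_force: [-1.8, -0.0, 4.1]
opening: 0.0186
finger_force: 40.0
```

```bash
sed -i 's/range(8)/range(40)/' w.py; python3 w.py
```

```text
[ 0.557  -0.087   0.1485] [-1.7997e+02 -1.0000e-02 -8.8710e+01] [-2.100e+00  1.000e-01  5.500e+00  1.300e+01  5.332e+02  1.700e+00] [ 0.5  0.5  0.6 30.5 28.2 25.2] t 23.35
```

Call:
servo_tool:
  motion:
    - [0,0,0,0,0,-0.3,12]
    - [0,0,0,0,0,-0.2,12]
    - [0,0,0,0,0,0,12]
    - [0,0,0,0,0,0,12]

```text
time: 23.75
tool_pos: [0.5569, -0.0869, 0.1486]
eef_rot: [-180.0, 0.0, -88.7]
wrist_force: [-1.6, -1.1, 2.2]
opening: 0.0185
finger_force: 39.9
```

```bash
sed -i 's/range(40)/range(10)/' w.py; python3 w.py
```

```text
[ 0.5569 -0.0869  0.1486] [-179.99    0.    -88.7 ] [  0.   -0.    2.5 -10.9  -3.3  -9.9] [ 0.6  0.6  0.7 34.1 54.8 16.8] t 24.25
```

```bash
sed -i 's/range(10)/range(50)/' w.py; python3 w.py
```

```text
[ 0.5569 -0.0869  0.1486] [-180.     -0.    -88.71] [   0.7   -0.     2.3   -2.4 -178.1    5. ] [ 0.5  0.5  0.5 33.2 48.  29.9] t 26.75
```

Call:
servo_tool:
  motion:
    - [0,0,0,0,0,-0.2,12]
    - [0,0,0,0,0,-0.1,12]
    - [0,0,0,0,0,0,12]
    - [0,0,0,0,0,0,18]
    - [0,0,0,0,0,0,19.5]
    - [0,0,0,0,0,0,20.5]
    - [0,0,0,0,0,0,21]
    - [0,0,0,0,0,0,22]
    - [0,0,0,0,0,0,23]
    - [0,0,0,0,0,0,24]
    - [0,0,0,0,0,0,25]
    - [0,0,0,0,0,0,25]
  force: 20

```text
time: 27.95
tool_pos: [0.5569, -0.0869, 0.1489]
eef_rot: [-180.0, -0.0, -88.7]
wrist_force: [-0.8, -0.9, -0.4]
opening: 0.0253
finger_force: 0.0
```

```bash
python3 -c "
from h import *
print(go([.5565,-.086,.15]));o=bot.get_obs();print(o['wrist_force'],o['wrist_torque'])
S=save('scene','s6')
g=cv2.cvtColor(S['image'],6)
x,y=.5569,-.0869;t=np.linspace(0,2*np.pi,3600)
q=np.array([proj(S,np.array([x+.032*np.cos(a),y+.032*np.sin(a),.070])) for a in t]);print('pred',q.min(0),q.max(0),[(c,q[abs(q[:,0]-c)<.3][:,1].max().round(1)) for c in(240,246,250,254,258,264)])
for c in(240,246,250,254,258,264): print(c,g[300:326,c])
cv2.imwrite('pics/c6.png',np.clip(cv2.resize(S['image'][215:365,180:360],None,fx=4,fy=4,interpolation=cv2.INTER_CUBIC)*1.5,0,255).astype(np.uint8))"
```

```text
(array([-0.9,  0.3, -1.1]), array([ 0.55686959, -0.08692717,  0.14890823]), array([-180.  ,   -0.  ,  -88.71]), array([  -8.9,    6.6,   -5.3,   78.1,   -0. , -100.2]))
[-0.76386608 -0.87611978 -0.44058095] [-0.02798494 -0.02789422  0.02669302]
pred [237.15402549 281.35120523] [272.55966378 312.83164135] [(240, np.float64(307.4)), (246, np.float64(311.6)), (250, np.float64(312.6)), (254, np.float64(312.8)), (258, np.float64(312.3)), (264, np.float64(309.8))]
240 [143 145 144 145 144 144 142 130 101 103 116 138 140 139 138 138 137 135
 133 134 132 131 128 128 125 122]
246 [140 142 141 142 142 142 141 143 144 144 146 144 118  90  87  96 139 144
 142 139 137 137 136 134 132 130]
250 [143 142 141 141 143 142 141 140 142 141 142 144 143 119  87  86  87  99
 134 144 142 140 138 138 135 132]
254 [ 89  90  93 120 140 142 142 141 141 141 141 142 140 126  86  81  83  90
 101 115 141 143 138 136 134 132]
258 [ 47  50  52  59  75  84 104 135 140 139 139 141 138  90  80  78  84 100
 101 100 113 137 134 132 129 128]
264 [ 54  79  85  85  84  86  83  84  87 101  90  78  77  76  82  89  91  93
  92  93  98 123 133 162 171 170]
```

View pics/c6.png

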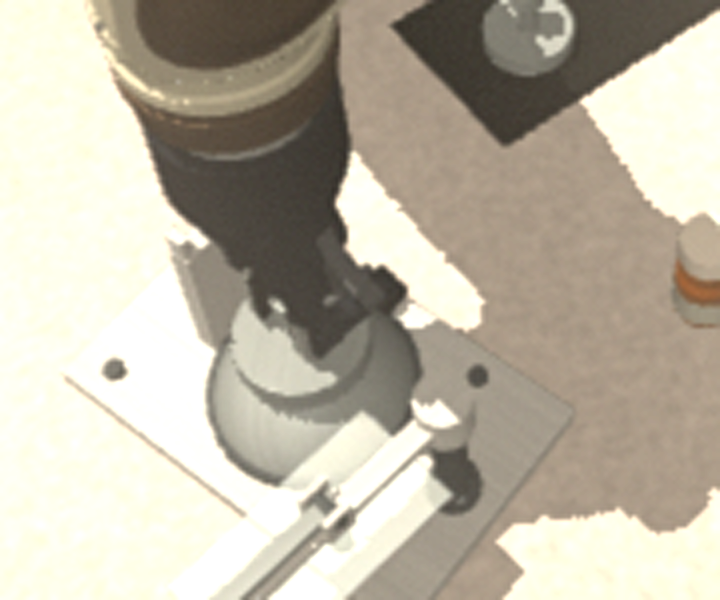

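The weight's disc at (300,350) sits level on the dome, and its edge matches the level prediction to 0.4 px. I'll open fully clear and retreat upward.

Call:
servo_tool:
  motion:
    - [0,0,0,0,0,0,28]
    - [0,0,0,0,0,0,32]
    - [0,0,0,0,0,0,36]
    - [0,0,0,0,0,0,36]
    - [0,0,0,0,0,-3,36]
    - [0,0,0,0,0,-8,36]
    - [0,0,0,0,0,-15,36]
    - [0,0,0,0,0,-25,36]
    - [0,0,0,0,0,-30,36]
    - [0,0,0,0,0,-30,36]

```text
time: 29.0
tool_pos: [0.5567, -0.0869, 0.2624]
eef_rot: [-179.9, -0.0, -88.7]
wrist_force: [-0.4, 1.0, 0.3]
opening: 0.0356
finger_force: 0.0
```

Call:
servo_tool:
  motion:
    - [0,0,0,-30,0,0,36]
    - [0,0,0,-40,0,0,36]
    - [0,0,0,-40,0,0,36]
    - [0,0,0,-40,0,0,36]
    - [0,0,0,-40,0,0,36]
    - [0,0,0,-40,0,0,36]
    - [0,0,0,-40,0,0,36]
    - [0,0,0,0,0,0,36]
    - [0,0,0,0,0,0,36]

```text
time: 29.9
tool_pos: [0.5507, 0.1838, 0.2609]
eef_rot: [-179.9, 0.0, -88.6]
wrist_force: [0.3, -0.1, 1.2]
opening: 0.0361
finger_force: 0.0
```

```bash
python3 -c "
from h import *
T=save('top','t7');S=save('scene','s7')
c=np.zeros((600,800,3),np.uint8)
f=lambda im,x,y,w,h,s:cv2.resize(im[y:y+h,x:x+w],None,fx=s,fy=s,interpolation=cv2.INTER_CUBIC)
c[:480,:300]=f(T['image'],380,110,100,160,3)
c[:450,310:790]=f(S['image'],190,230,160,150,3)
cv2.imwrite('pics/c7.png',np.clip(c*1.5,0,255).astype(np.uint8))
x,y=.5569,-.0869;t=np.linspace(0,2*np.pi,900)
for z,r in((.07,.032),(.104,.01)):
 for n,d,o in(('T',T,(380,110)),('S',S,(190-310/3,230))):
  q=np.array([(proj(d,np.array([x+r*np.cos(a),y+r*np.sin(a),z]))-o)*3 for a in t]);print(n,z,q.min(0).round(),q.max(0).round())
print(bot.get_obs()['time'])"
```

```text
T 0.07 [101. 151.] [195. 244.]
S 0.07 [451. 154.] [558. 248.]
T 0.104 [143. 178.] [173. 208.]
S 0.104 [480. 156.] [515. 186.]
30.0
```

View pics/c7.png

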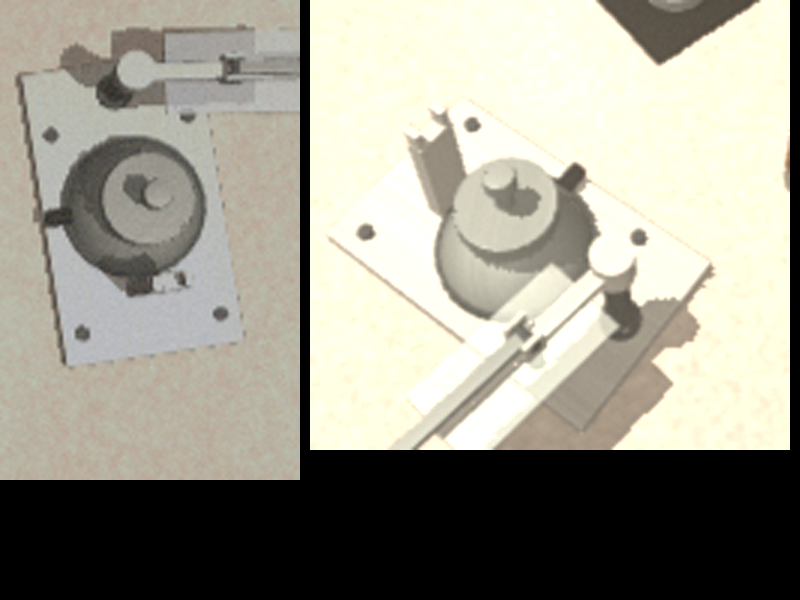

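The weight stands upright on the dome, with its head at top crop (158,193), exactly where predicted for the centre. The gate is open and the fingers are clear.

```bash
python3 -c "
from h import *
T=save('top','t8');print(np.abs(T['image'][110:270,380:480].astype(int)-load('t7')['image'][110:270,380:480]).max())
print(bot.finish_job())"
```

```text
14
the job is handed in; nothing more can be done
None
```

I handed the job in at about 30 s of the 69 s allowed: the latch is lifted, the gate is about 82° open, and the largest check weight stands upright and level on the dome, centred to within about 2 mm; the other two weights, the vial and the dish were not touched.

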